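# Hang the mask template on the rail with the S-hook

### The arm

A 6-joint arm with a two-finger parallel gripper is mounted at the origin on the work surface. World frame = base frame: x ahead of the robot, y to its left, z up, the work surface at z = 0. Lengths are in m, angles in rad, forces in N, time in s.
With the tool pointing down it reaches from about 0.375 to 0.9 m from the base axis. Payload 3.1 kg.
Tool frame: the origin (TCP) lies between the finger pads; the fingertips stand 22 mm ahead of it and the grasp point (between the pads) lies 3 mm ahead of it; z points along the fingers, y is the direction in which the jaws open and shut (so a half turn about z gives the same grasp; the last joint's range is limited). The gripper opens to 87 mm and grips with 3 to 60 N. Pads are 19 mm wide; open, the fingers measure 117 mm over their backs; the gripper's body (75 mm by 190 mm) begins 51 mm behind the grasp point.
Start: joints at [1.079, 0.527, 1.433, -0, 1.181, -0.178], TCP at [0.192, 0.595, 0.211] pointing down, gripper open.
Joint ranges: [-3.08, 3.08], [-0.75, 2.2], [0.22, 2.44], [-1.43, 4.57], [0, 2.65], [-2.85, 2.85]. Speed limits (rad/s): [2.79, 2.79, 3.14, 3.14, 3.14, 3.14].

### API

Orientations are given as a unit quaternion [x, y, z, w].
In Python, from rig import get_obs, camera, get_calibration, hand_in, search_frame gives the robot as it stands.
- The arm moves only by the shell command python3 -m jog 'ROWS' [FORCE]. ROWS is JSON, a list of rows, each an object with "grip": the closure in counts, from 0 (fully open) to 255 (shut); "travel": the shift along the world's x, y, z in cm, a list of three; "twist": the turn about the world's z in degrees. A call has 1 to 8 rows; each row shifts and turns the commanded pose from where the row before left it; what a row does not reach is not made up. A row lasts 1/10 s, in which the tool goes at most 50 mm and 8.59 degrees, less where a joint would pass 70% of its speed; a pose out of reach is approached as far as the arm can. A call is refused whole if a number of a shift passes 5 or a number of a turn 8.59, either way. A call with a gripper value outside its range is refused whole. The fingers move at their own pace and stop on an object; FORCE is the grip in N (left out, the last holds). Time passes only in rows, so rows that do not move let the fingers close. It gives the time, the measured TCP pose, the force and the opening at its end, in the units of the state.
- get_obs(): the state, without advancing time (a new reading comes with each control period).
- camera(name): name is "scene" or "top" or "wrist"; returns the picture (400x640x3 uint8, red, green, blue); there is no depth.
- get_calibration(name): a dict with "fx", "fy", "cx", "cy" (pixels), "R" (3x3) and "t" (3): a world point X has camera coordinates R X + t; the wrist camera has in their place "T_tool_cam" (4x4, takes a point from camera to tool coordinates, whose origin is the TCP and whose axes are the flange's). Camera axes: x right, y down, z forward; pixel columns grow to the right and rows downward; lengths in m; the calibration is good to about 2 mm. The wrist camera is an equidistant fisheye: a pixel r from the principal point sees the ray r / f radians off the axis. A picture is of the moment at which its call begins: read the wrist's pose just before it. get_calibration takes no time and is no camera call.
- hand_in(): hands the job in, once; it reports no verdict.
Trained networks look in the newest picture that a camera, given by its name, has taken for a name from the list of things; names that differ only in an ending like _2 or _b are one class to them, and where a whole thing is asked for, a point or a joint stands for the part that bears it (a point fixed in the world has none). Each returns a list of dicts, best first, with "p" (0 to 1); they miss things now and then, are a little off and sometimes report something else, mostly with a low value. They report only what shows in the picture. A call takes as long as a camera call.
- search_frame(target, camera): "at" ([x, y, z] in m, in world coordinates, good to about 4 mm: the middle of the surface that is visible of it).
The state is a dict: "time": time; "q": joint angles; "joint_velocities": joint speeds; "joint_torque": joint torques, N m; "position": TCP position; "tool_rot": TCP orientation; "ft_force": force on the tool from outside, world axes, zero at the start; "moment": the same for the moment, N m; "grip_width": finger opening in m.
Only numpy, scipy, OpenCV 4.12 (cv2) and the standard library are available. Lean on these libraries where they do the work, as an engineer would, in place of code of your own. Each camera call takes 0.05 s, during which the arm holds its last target. There are 200 camera calls.

### The job

Take the S-hook out of its block by the wooden grip, pass its open lower end through the small round hole in the hanging tab of the tall mask template that stands in the rack, lift the template out with it, and hang the upper end of the hook over the rail so that the template hangs free below and almost still. Feel gently for the hole: do not press the hook hard against the template, touch the template only with the hook, do not let it drop, and leave the other things where they are.

Things in the scene. Friction and masses are not known exactly. Their poses are not given: they have to be found in the camera images.
- hook: Loose steel S-hook of 6 mm round rod, 152 mm tall, 80 g, standing in the caddy at the start. The S lies in its own x-z plane. Origin: lowest point, under the lower bend; z up. On its crown a wooden grip block, 26 (x) by 12 (y) by 40 mm, z 112 to 152, centred on x 0: grip it from above across the 12 mm, firmly. From the crown's +x side the shank slants straight down to the lower bend's -x side.
- hook_tip (a point): Centre of the rounded end (radius 3 mm) of the hook's lower tail, at x 31, z 18.3 mm in the hook's frame. The straight tail starts at the bend (x 8.5, z 5.3) and rises at 30 degrees towards the hook's +x, so it enters a hole moving towards +x and up along itself.
- hook_bend (a point): Lowest point of the rod's centreline in the lower bend (radius 17 mm, its -x side at x -17, z 23), at z 3 mm in the hook's frame: where a thing hung on the hook comes to rest.
- hook_crown (a point): Rod centreline at the top of the upper arch, z 113 mm in the hook's frame; inner surface 3 mm below. The arch (radius 20 mm) is open downward and to -x: its free end hangs at x -20 down to z 80; its +x side goes down to x 20, z 83, where the shank slants to x -17, z 23. So a bar enters sideways from -x, below the free end and above the shank (near z 70), and then goes up into the arch.
- caddy: Fixed wooden block, 90 (x) by 50 (y) by 52 mm high, with a slot along its x, 8 mm wide and 40 mm deep (floor at z 12), in which the hook's lower end stands with a little play, axes as the caddy's; lift it straight up. Origin: under the hook's origin.
- template: Tall loose aluminium mask template: upright plate 4 mm thick (x), 100 mm wide (y), 72 mm high, with two rectangular eye openings; on its top edge a hanging tab 64 mm wide and 4 mm thick, up to z 108, held by a black clip 9 mm thick at z 67 to 77. Stands in the rack's front slot; can lean 2 degrees. Origin: centre of its bottom edge; x is its normal, away from the robot, z up. 90 to 145 g.
- hole_mean (a point): Mean place of the small hanging hole: on the template's middle line, 97 mm above its bottom edge. The real 11 mm round hole, in the middle of the tab and 11 mm below its top, is at this height but may stand anywhere up to 14 mm to either side along the template's y, as the tab has been slid on the edge and is stuck there by friction (15 N). That shift is not reported: see it or feel for it.
- rack: Fixed wooden rack, slots along its y, walls 50 mm high, slot floors at 10 mm. The front slot (6 mm wide, 104 mm long, walls 12 mm thick) is at its x = 0 and holds the mask template; the second slot is at x = +48 mm. Origin: underside, below the front slot. z up.
- rail: Fixed stand: plywood foot 100 by 250 by 14 mm and two steel posts at y = -110 and +110 mm that carry a round bar of 10 mm diameter along y with its axis at z 245 mm. Origin: centre of the foot's underside.
- rail_mid (a point): Middle of the bar's axis, 245 mm above the bench. The bar runs along the stand's y; the clear span is 208 mm.
- short_template: Bystander: plain aluminium plate 4 by 85 by 58 mm without a hole, loose in the rack's second slot, 48 mm behind the mask template; its top is 68 mm above the bench. Leave alone.
- dye_jar: Bystander: amber jar, 56 mm across and 75 mm high, on the bench. Origin: centre of its underside. Leave alone.
- mallet: Bystander: hammer lying on the bench beyond the rack. Leave alone.

How it is judged:
On the way, in this order (a step that is already met when the one before it is completed fails the run):
1. the hook is held and lifted clear of its block (contact force between the fingers and hook above 1 N and z of hook in the frame of caddy above 0.055 m), for 0.1 s.
2. the hook's tail is through the hole while the template still stands in the rack (x of hook_tip in the frame of template above 0.01 m and distance between hook_bend and hole_mean below 0.026 m and z of template in the frame of rack below 0.03 m), for 0.1 s.
3. the template is lifted out of the rack on the hook (distance between hook_bend and hole_mean below 0.024 m and z of template in the frame of rack above 0.055 m and contact force between hook and template above 0.3 N), for 0.2 s.
At the end, for the whole second after the job is handed in: The S-hook hangs by its upper arch on the bar between the posts (crown within 12 mm of the bar's axis, seated on it), and the template hangs from the hook's lower bend by its small hole (the hole's mean place within 24 mm of the bend), clear of the stand, both no more than swaying (under 150 mm/s) (distance between hook_bend and hole_mean below 0.024 m and contact force between hook and template above 0.1 N and contact force between hook and rail above 0.2 N and x of hook_crown in the frame of rail between -0.012 and 0.012 m and y of hook_crown in the frame of rail between -0.1 and 0.1 m and z of hook_crown in the frame of rail between 0.247 and 0.262 m and contact force between template and rail below 0.2 N and linear speed of each of template, hook below 0.15 m/s); the robot touches nothing.
It fails at once if the hook pressed against the template with more than 12 N (contact force between hook and template above 12 N).
It fails at once if the template touched by the gripper or arm (contact force between any of the fingers, the arm and template above 0.5 N).
It fails at once if the template dropped to the bench (height (world z) of template below 0.004 m).
It fails at once if a bystander moved by more than 20 mm (distance of any of short_template, dye_jar, mallet from where it was at the start of the episode above 0.02 m).
It also fails if it takes over 72 s, if anything falls off the work surface, if the arm or the gripper's body presses on something with over 40 N, if the wrist force passes 120 N, or if a joint passes its speed limit or range.

## Working session

There is one attempt and no reset: what is moved stays moved. The work goes in short steps, Python scripts to look and compute and a shell command to move; the robot and the scene stay as the last step left them, time stands still between calls to the robot, and variables do not carry over. Pictures are saved under pics/ and viewed, about 8 in all and at most 12, crops included, and the job is handed in when it is done.

```bash
mkdir -p pics; ls; python3 - <<'E'
from rig import *
import cv2,numpy as np
o=get_obs();print({k:np.round(v,3).tolist() for k,v in o.items()})
for c in("scene","top"):
    im=camera(c);cv2.imwrite(f"pics/{c}0.png",im[:,:,::-1])
    k=get_calibration(c);print(c,{a:np.round(b,3).tolist() for a,b in k.items()})
    for t in("hook","caddy","template","rack","rail","hole_mean","hook_tip","dye_jar","short_template","mallet"):
        print(c,t,[(np.round(d["at"],3).tolist(),round(d["p"],2)) for d in search_frame(t,c)[:2]])
E
```

```text
pics
{'time': 0.0, 'q': [1.079, 0.528, 1.434, 0.0, 1.181, -0.178], 'joint_velocities': [-0.002, 0.001, 0.001, -0.001, 0.002, 0.001], 'joint_torque': [0.001, -44.004, -17.66, 0.063, 0.058, -0.0], 'position': [0.192, 0.594, 0.21], 'tool_rot': [0.156, 0.988, -0.001, -0.0], 'ft_force': [-1.274, 0.164, 0.224], 'moment': [-0.009, 0.007, 0.009], 'grip_width': 0.087}
scene {'fx': 454.912, 'fy': 454.912, 'cx': 321.529, 'cy': 207.537, 'R': [[0.656, 0.755, 0.019], [0.582, -0.489, -0.65], [-0.482, 0.437, -0.759]], 't': [-0.386, -0.257, 1.386]}
scene hook [([0.544, -0.246, 0.135], 0.61)]
scene caddy [([0.561, -0.243, 0.052], 0.64)]
scene template [([0.609, -0.014, 0.082], 0.6)]
scene rack [([0.649, -0.031, 0.042], 0.58)]
scene rail [([0.53, 0.249, 0.014], 0.72), ([0.788, 0.095, 0.023], 0.56)]
scene hole_mean [([0.61, -0.017, 0.083], 0.71)]
scene hook_tip [([0.544, -0.249, 0.139], 0.54)]
scene dye_jar [([0.443, -0.082, 0.052], 0.95)]
scene short_template [([0.66, -0.02, 0.06], 0.76), ([0.545, -0.246, 0.147], 0.43)]
scene mallet [([0.546, -0.246, 0.139], 0.57), ([0.787, 0.099, 0.023], 0.56)]
top {'fx': 413.092, 'fy': 413.092, 'cx': 315.142, 'cy': 202.517, 'R': [[0.029, -0.999, 0.017], [-0.985, -0.032, -0.169], [0.17, -0.012, -0.985]], 't': [-0.036, 0.639, 0.963]}
top hook [([0.538, -0.242, 0.139], 0.51)]
top caddy [([0.541, -0.237, 0.052], 0.7)]
top template [([0.607, -0.013, 0.084], 0.8)]
top rack [([0.618, -0.012, 0.034], 0.71)]
top rail []
top hole_mean [([0.606, -0.012, 0.085], 0.71)]
top hook_tip []
top dye_jar [([0.433, -0.073, 0.076], 0.78)]
top short_template [([0.656, -0.017, 0.067], 0.47)]
top mallet [([0.766, 0.104, 0.023], 0.58)]
```

```bash
python3 - <<'E'
import cv2,numpy as np
a=cv2.imread("pics/scene0.png");b=cv2.imread("pics/top0.png")
cv2.imwrite("pics/both.png",cv2.resize(np.vstack([a,b]),(480,600)) if 0 else np.vstack([a,b])[:, :])
E
```

```text
(no output)
```

View pics/scene0.png

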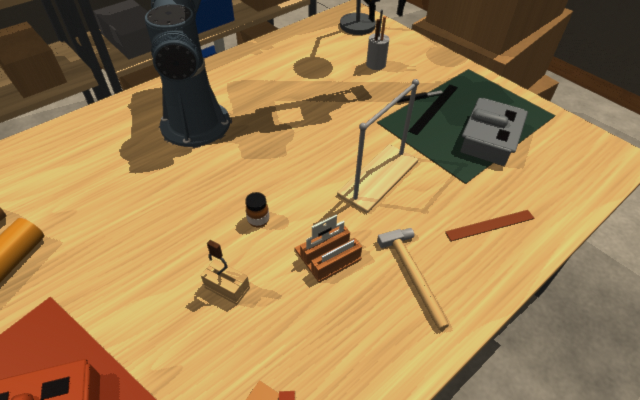

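View pics/top0.png

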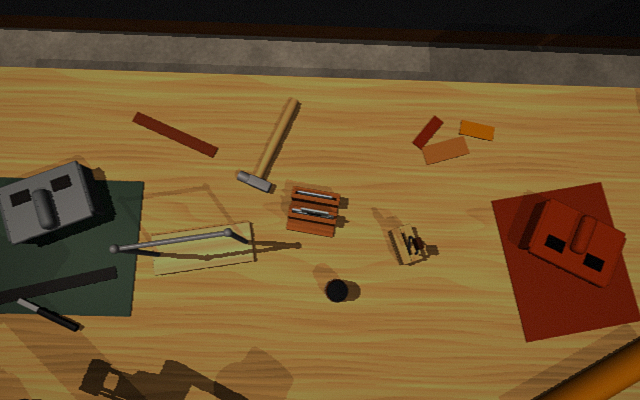

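```bash
python3 - <<'E'
import cv2,numpy as np
b=cv2.imread("pics/top0.png")[175:275,280:440];a=cv2.imread("pics/scene0.png")[205:305,195:370]
f=lambda c:cv2.resize(c,(800,500) if 0 else (int(c.shape[1]*4.5),int(c.shape[0]*4.5))[:2],interpolation=cv2.INTER_CUBIC)
cv2.imwrite("pics/c_top.png",f(b));cv2.imwrite("pics/c_scene.png",f(a))
E
```

```text
(no output)
```

View pics/c_top.png

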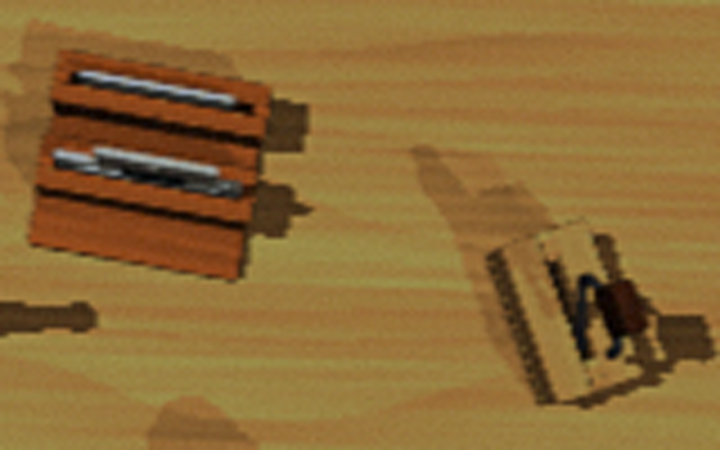

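View pics/c_scene.png

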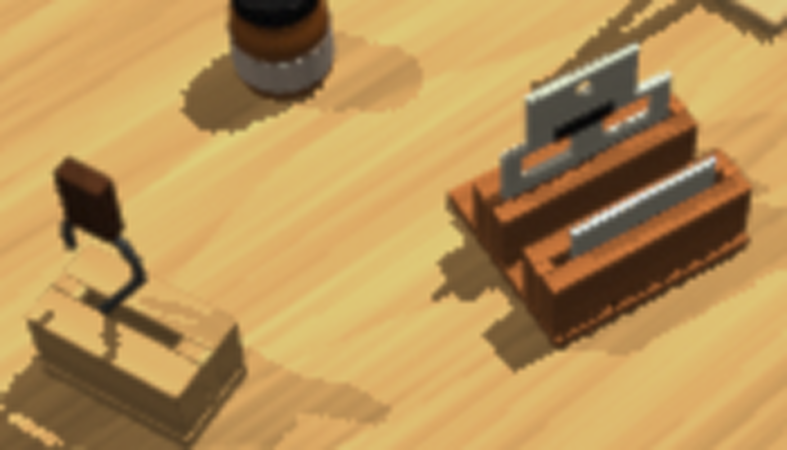

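```bash
cat > h.py <<'E'
from rig import *
import numpy as np
K={c:get_calibration(c) for c in("scene","top")}
def ray(c,p):
    k=K[c];R=np.array(k["R"]);t=np.array(k["t"])
    d=R.T@np.array([(p[0]-k["cx"])/k["fx"],(p[1]-k["cy"])/k["fy"],1]);return -R.T@t,d
def atz(c,p,z):
    o,d=ray(c,p);return o+d*(z-o[2])/d[2]
def tri(p1,p2):
    o1,d1=ray("scene",p1);o2,d2=ray("top",p2)
    s=np.linalg.lstsq(np.c_[d1,-d2],o2-o1,rcond=None)[0];return (o1+d1*s[0]+o2+d2*s[1])/2,np.linalg.norm(o1+d1*s[0]-o2-d2*s[1])
T=lambda x,y:(280+x/4.5,175+y/4.5)
S=lambda x,y:(195+x/4.5,205+y/4.5)
E
python3 - <<'E'
from h import *
np.set_printoptions(precision=4,suppress=True)
def seg(n,c,a,b,z):
    A,B=atz(c,a,z),atz(c,b,z);d=B-A;print(n,c,A[:2],B[:2],"mid",(A+B)[:2]/2,"len",np.linalg.norm(d),"ang",np.degrees(np.arctan2(d[1],d[0])))
seg("plate","top",T(242,188),T(55,157),.082);seg("plate","scene",S(503,155),S(670,78),.082)
seg("tab","top",T(218,172),T(97,150),.118);seg("tab","scene",S(526,97),S(638,46),.118)
print("hole",atz("scene",S(584,88),.107))
seg("short","scene",S(572,235),S(716,158),.068);seg("short","top",T(235,102),T(78,75),.068)
seg("caddyL","top",T(560,403),T(502,248),.052);seg("caddyR","top",T(640,375),T(588,222),.052)
seg("caddyR","scene",S(30,320),S(185,393),.052);seg("caddyL","scene",S(85,247),S(240,322),.052)
seg("slot","scene",S(80,292),S(180,342),.052)
seg("bar","top",(230,233),(113,249),.245);seg("bar","scene",(362,128),(415,83),.245)
print(tri((362,128),(230,233)),tri((415,83),(113,249)))
E
```

```text
plate top [ 0.6019 -0.0619] [0.6154 0.0377] mid [ 0.6086 -0.0121] len 0.10050394235817489 ang 82.30251642316503
plate scene [ 0.6047 -0.0587] [0.6221 0.0371] mid [ 0.6134 -0.0108] len 0.09743486049393647 ang 79.73730056917013
tab top [ 0.6048 -0.0473] [0.6142 0.0148] mid [ 0.6095 -0.0162] len 0.06287250664157365 ang 81.39584006410277
tab scene [ 0.6059 -0.045 ] [0.617  0.0176] mid [ 0.6115 -0.0137] len 0.06364925143007735 ang 79.92738907073293
hole [ 0.6133 -0.0141  0.107 ]
short scene [ 0.6553 -0.0574] [0.6669 0.0281] mid [ 0.6611 -0.0147] len 0.08631533609202126 ang 82.30033432040612
short top [ 0.6507 -0.0579] [0.6629 0.0276] mid [ 0.6568 -0.0151] len 0.08635623325355557 ang 81.92161305489489
caddyL top [ 0.495 -0.237] [ 0.5776 -0.206 ] mid [ 0.5363 -0.2215] len 0.08823947512042678 ang 20.604757352739913
caddyR top [ 0.5112 -0.2804] [ 0.5933 -0.2531] mid [ 0.5522 -0.2667] len 0.08650818436773942 ang 18.383670663285045
caddyR scene [ 0.5173 -0.2791] [ 0.5978 -0.2453] mid [ 0.5576 -0.2622] len 0.08733666406832039 ang 22.78799740868597
caddyL scene [ 0.4986 -0.2368] [ 0.5827 -0.2037] mid [ 0.5406 -0.2203] len 0.09038402471963823 ang 21.446842145326258
slot scene [ 0.5192 -0.2526] [ 0.5735 -0.2317] mid [ 0.5463 -0.2421] len 0.05816493219233496 ang 21.09155059704505
bar top [0.5408 0.1509] [0.5028 0.3753] mid [0.5218 0.2631] len 0.2276261634683096 ang 99.62676984209895
bar scene [0.5417 0.1537] [0.502  0.3749] mid [0.5219 0.2643] len 0.2247936721313144 ang 100.16946391001382
(array([0.5416, 0.1519, 0.2456]), np.float64(0.0026670251425463076)) (array([0.5025, 0.3748, 0.2454]), np.float64(0.0007174664097368558))
```

```bash
python3 -m jog '[{"grip":0,"travel":[0,0,4.5],"twist":0},{"grip":0,"travel":[0,0,4.5],"twist":0},{"grip":0,"travel":[0,0,4.5],"twist":6.4},{"grip":0,"travel":[2.6,-3.9,0],"twist":6.4},{"grip":0,"travel":[2.6,-3.9,0],"twist":6.4},{"grip":0,"travel":[2.6,-3.9,0],"twist":6.4},{"grip":0,"travel":[2.6,-3.9,0],"twist":6.4},{"grip":0,"travel":[2.6,-3.9,0],"twist":6.4}]' 40
python3 -m jog '[{"grip":0,"travel":[2.6,-3.9,0],"twist":0},{"grip":0,"travel":[2.6,-3.9,0],"twist":0},{"grip":0,"travel":[2.6,-3.9,0],"twist":0},{"grip":0,"travel":[2.6,-3.9,0],"twist":0},{"grip":0,"travel":[2.6,-3.9,0],"twist":0},{"grip":0,"travel":[1,-4.4,0],"twist":0},{"grip":0,"travel":[1,-4.4,0],"twist":0},{"grip":0,"travel":[1,-4.4,0],"twist":0}]'
python3 -m jog '[{"grip":0,"travel":[1,-4.4,0],"twist":0},{"grip":0,"travel":[1,-4.4,0],"twist":0},{"grip":0,"travel":[1,-4.4,0],"twist":0},{"grip":0,"travel":[1,-4.4,0],"twist":0},{"grip":0,"travel":[1,-4.4,0],"twist":0},{"grip":0,"travel":[0.8,-4.4,0],"twist":0},{"grip":0,"travel":[0,0,-4],"twist":0},{"grip":0,"travel":[0,0,0],"twist":0}]'
python3 - <<'E'
from h import *
import cv2
o=get_obs();print(o["position"],o["tool_rot"],o["q"])
k=get_calibration("wrist");print({a:np.round(b,3).tolist() for a,b in k.items()})
cv2.imwrite("pics/w1.png",camera("wrist")[:,:,::-1])
E
```

```text
time: 1.9
position: [0.3229, 0.3981, 0.3467]
tool_rot: [-0.18, 0.984, 0.0, 0.0]
ft_force: [1.2, -0.0, 0.2]
grip_width: 0.087
time: 2.7
position: [0.4825, 0.0708, 0.3466]
tool_rot: [-0.178, 0.984, -0.0, 0.0]
ft_force: [0.3, 1.0, -0.5]
grip_width: 0.0868
time: 3.5
position: [0.5371, -0.1909, 0.3016]
tool_rot: [-0.176, 0.984, 0.004, -0.004]
ft_force: [-0.9, 1.0, -0.6]
grip_width: 0.087
[ 0.53706754 -0.19093548  0.30162491] [-0.17644217  0.98429391  0.00389813 -0.00429691] [-5.37711620e-01  3.65437862e-01  1.44895477e+00  2.58575527e-04
  1.33880063e+00 -2.46331636e+00]
{'fx': 309.707, 'fy': 309.707, 'cx': 319.56, 'cy': 198.835, 'T_tool_cam': [[-0.001, -0.962, -0.273, 0.074], [1.0, -0.0, -0.001, 0.001], [0.001, -0.273, 0.962, -0.173], [0.0, 0.0, 0.0, 1.0]]}
```

View pics/w1.png

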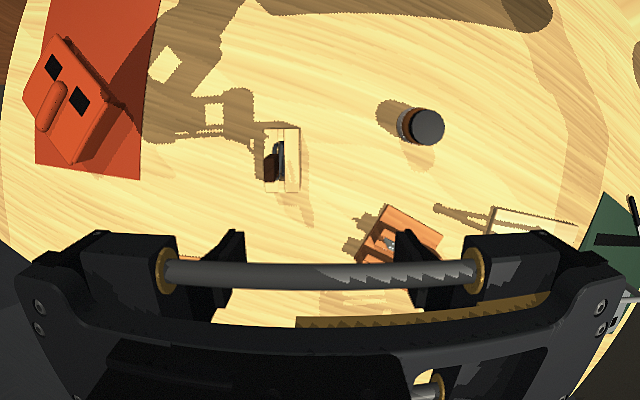

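```bash
cat >> h.py <<'E'
from scipy.spatial.transform import Rotation as Ro
kw=get_calibration("wrist")
def wray(p,pos,q):
    v=np.array([p[0]-kw["cx"],p[1]-kw["cy"]]);r=np.linalg.norm(v);th=r/kw["fx"]
    d=np.r_[v/r*np.sin(th),np.cos(th)];Tc=np.array(kw["T_tool_cam"]);R=Ro.from_quat(q).as_matrix()
    return pos+R@Tc[:3,3],R@Tc[:3,:3]@d
def watz(p,z,pos,q):
    o,d=wray(p,pos,q);return o+d*(z-o[2])/d[2]
E
python3 - <<'E'
from h import *
import cv2
P=np.array([ 0.53706754,-0.19093548,0.30162491]);Q=[-0.17644217,0.98429391,0.00389813,-0.00429691]
c=[watz(p,.052,P,Q) for p in((300,128),(264,128),(300,192),(264,192))];print(np.round(c,4),np.mean(c,0))
d=c[0]-c[2];print(np.degrees(np.arctan2(d[1],d[0])))
for t in("hook","caddy"):print(t,search_frame(t,"wrist"))
o=get_obs();print(o["position"],o["tool_rot"])
im=cv2.imread("pics/w1.png")[110:210,230:330];cv2.imwrite("pics/w1c.png",cv2.resize(im,(500,500),interpolation=cv2.INTER_CUBIC))
E
```

```text
[[ 0.4926 -0.2322  0.052 ]
 [ 0.5089 -0.2789  0.052 ]
 [ 0.5771 -0.2021  0.052 ]
 [ 0.5948 -0.2504  0.052 ]] [ 0.54332834 -0.24089124  0.052     ]
-160.38668976394771
hook [{'at': [0.537, -0.2436, 0.1506], 'p': 0.91}]
caddy [{'at': [0.5346, -0.2388, 0.0501], 'p': 0.89}]
[ 0.54048755 -0.19075852  0.30732069] [-1.78150903e-01  9.84003156e-01 -4.08049790e-05  2.05481552e-04]
```

View pics/w1c.png

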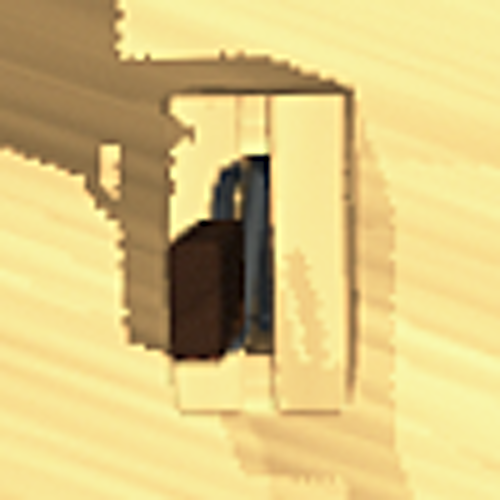

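```bash
python3 -m jog '[{"grip":0,"travel":[0.2,-2.5,0],"twist":0},{"grip":0,"travel":[0.2,-2.6,0],"twist":0},{"grip":0,"travel":[0,0,-4],"twist":0},{"grip":0,"travel":[0,0,-4],"twist":0},{"grip":0,"travel":[0,0,-4],"twist":0},{"grip":0,"travel":[0,0,-3.6],"twist":0},{"grip":0,"travel":[0,0,0],"twist":0},{"grip":0,"travel":[0,0,0],"twist":0}]' 40
python3 - <<'E'
from h import *
import cv2
o=get_obs();print(o["position"],o["tool_rot"],o["ft_force"])
im=np.vstack([camera("wrist")[60:260,220:420],camera("scene")[210:310,165:265].repeat(2,0).repeat(2,1)])
cv2.imwrite("pics/g.png",cv2.resize(im[:,:,::-1],(300,600)))
E
```

```text
time: 4.45
position: [0.5456, -0.2422, 0.1521]
tool_rot: [-0.178, 0.984, -0.001, 0.001]
ft_force: [0.5, 0.1, 0.3]
grip_width: 0.087
[ 0.54555402 -0.24216754  0.15214097] [-1.78449442e-01  9.83948498e-01 -7.50412395e-04  7.65800369e-04] [0.51500644 0.14539993 0.31694405]
```

View pics/g.png

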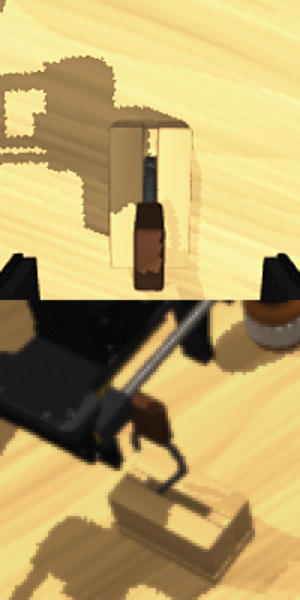

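```bash
python3 - <<'E'
from h import *
P=np.array([0.545554,-0.242168,0.152141]);Q=[-0.178449,0.983948,-0.00075,0.000766]
R=Ro.from_quat(Q).as_matrix()
for v in(213,253):
    print(R.T@(watz((320,v),.164,P,Q)-P))
E
python3 -m jog '[{"grip":255,"travel":[0,0,0],"twist":0},{"grip":255,"travel":[0,0,0],"twist":0},{"grip":255,"travel":[0,0,0],"twist":0},{"grip":255,"travel":[0,0,0],"twist":0},{"grip":255,"travel":[0,0,0],"twist":0},{"grip":255,"travel":[0,0,0],"twist":0},{"grip":255,"travel":[0,0,0],"twist":0},{"grip":255,"travel":[0,0,0],"twist":0}]' 50
```

```text
[ 0.02042545  0.0014705  -0.01188692]
[-0.00394765  0.00146492 -0.0118567 ]
time: 5.35
position: [0.5442, -0.2423, 0.1503]
tool_rot: [-0.178, 0.984, 0.0, -0.0]
ft_force: [-0.5, 0.8, -0.2]
grip_width: 0.0312
```

```bash
python3 -m jog '[{"grip":150,"travel":[-0.35,-0.13,0],"twist":0},{"grip":150,"travel":[-0.35,-0.13,0],"twist":0},{"grip":160,"travel":[0,0,0],"twist":0},{"grip":255,"travel":[0,0,0],"twist":0},{"grip":255,"travel":[0,0,0],"twist":0},{"grip":255,"travel":[0,0,0],"twist":0},{"grip":255,"travel":[0,0,0],"twist":0},{"grip":255,"travel":[0,0,0],"twist":0}]' 50
python3 -m jog '[{"grip":255,"travel":[0,0,0],"twist":0},{"grip":255,"travel":[0,0,0],"twist":0},{"grip":255,"travel":[0,0,0],"twist":0},{"grip":255,"travel":[0,0,0],"twist":0}]' 50
python3 - <<'E'
from h import *
import cv2
o=get_obs();print(o["position"],o["tool_rot"])
a=camera("wrist")[180:270,260:380];cv2.imwrite("pics/g2.png",cv2.resize(a[:,:,::-1],(600,450),interpolation=cv2.INTER_CUBIC))
E
```

```text
time: 6.15
position: [0.5374, -0.2449, 0.1505]
tool_rot: [-0.178, 0.984, -0.0, 0.0]
ft_force: [-0.8, 0.2, -0.3]
grip_width: 0.0098
time: 6.55
position: [0.5373, -0.2449, 0.1505]
tool_rot: [-0.178, 0.984, -0.0, -0.0]
ft_force: [0.3, -0.2, -0.5]
grip_width: 0.0102
[ 0.53727862 -0.24493005  0.15045783] [-1.77761226e-01  9.84073649e-01 -7.37775914e-07 -5.74961874e-06]
```

View pics/g2.png

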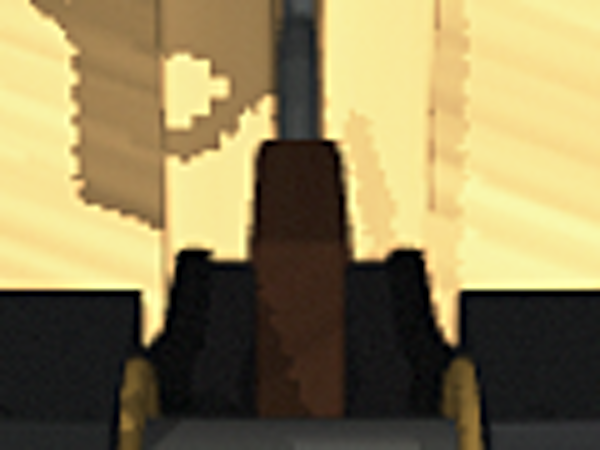

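```bash
python3 - <<'E'
from h import *
P=np.array([0.537279,-0.24493,0.150458]);Q=[-0.177761,0.984074,0,0]
R=Ro.from_quat(Q).as_matrix()
for v,z in((228,.164),(208,.124)):
    print(R.T@(watz((320,v),z,P,Q)-P))
E
python3 -m jog '[{"grip":255,"travel":[0,0,1],"twist":0},{"grip":255,"travel":[0,0,2],"twist":0},{"grip":255,"travel":[0,0,3],"twist":0},{"grip":255,"travel":[0,0,4],"twist":0},{"grip":255,"travel":[0,0,4],"twist":0},{"grip":255,"travel":[0,0,0],"twist":0},{"grip":255,"travel":[0,0,0],"twist":0}]' 55
```

```text
[ 0.01223151  0.0014684  -0.013542  ]
[0.01119913 0.00148885 0.026458  ]
time: 7.3
position: [0.5376, -0.2451, 0.292]
tool_rot: [-0.178, 0.984, -0.001, 0.001]
ft_force: [0.1, 0.4, -1.2]
grip_width: 0.0096
```

```bash
python3 -m jog '[{"grip":255,"travel":[0.1,2,0],"twist":-4},{"grip":255,"travel":[0.2,4,0],"twist":-5},{"grip":255,"travel":[0.2,4,0],"twist":-5},{"grip":255,"travel":[0.2,4,0],"twist":-5},{"grip":255,"travel":[0.2,4,0],"twist":-5},{"grip":255,"travel":[0.2,3.5,0],"twist":-5},{"grip":255,"travel":[0.1,2.2,0],"twist":0},{"grip":255,"travel":[0,0,0],"twist":0}]' 55
python3 -m jog '[{"grip":255,"travel":[0,0,-2],"twist":0},{"grip":255,"travel":[0,0,-3],"twist":0},{"grip":255,"travel":[0,0,-2.5],"twist":0},{"grip":255,"travel":[0,0,0],"twist":0},{"grip":255,"travel":[0,0,0],"twist":0},{"grip":255,"travel":[0,0,0],"twist":0}]' 55
python3 - <<'E'
from h import *
import cv2
o=get_obs();print(o["position"].tolist(),o["tool_rot"].tolist(),o["ft_force"],o["grip_width"])
w=camera("wrist");s=camera("scene");t=camera("top")
for n,i in(("w2",w),("s2",s),("t2",t)):cv2.imwrite(f"pics/{n}.png",i[:,:,::-1])
a=cv2.resize(w[60:220,230:410],(585,520),interpolation=cv2.INTER_CUBIC)
cv2.imwrite("pics/w2c.png",a[:,:,::-1])
b=cv2.resize(s[170:280,270:390],(600,550),interpolation=cv2.INTER_CUBIC);cv2.imwrite("pics/s2c.png",b[:,:,::-1])
E
```

```text
time: 8.1
position: [0.5476, -0.0047, 0.2886]
tool_rot: [0.072, 0.997, 0.001, -0.002]
ft_force: [0.1, 0.1, -0.8]
grip_width: 0.0096
time: 8.7
position: [0.5502, -0.0087, 0.2164]
tool_rot: [0.075, 0.997, -0.0, 0.001]
ft_force: [-0.0, 0.8, -0.9]
grip_width: 0.0101
[0.550198412736505, -0.00867187013747584, 0.2164241270125196] [0.07458119152787945, 0.9972144524271489, -0.00022774506836548914, 0.0009642991688858042] [-0.0265741   0.81738935 -0.86148248] 0.010072751525494679
```

View pics/w2c.png

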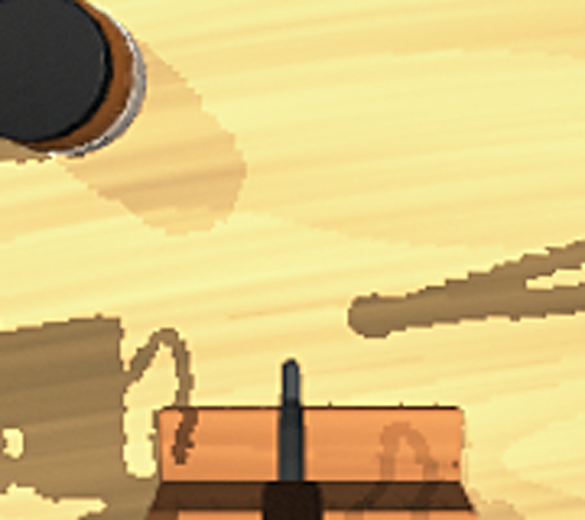

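```bash
python3 - <<'E'
from h import *
import cv2
w,s,t=[cv2.imread(f"pics/{n}2.png") for n in "wst"]
f=lambda i,y0,y1,x0,x1,k:cv2.resize(i[y0:y1,x0:x1],None,fx=k,fy=k,interpolation=cv2.INTER_CUBIC)
C=np.zeros((600,800,3),np.uint8)
a=f(w,190,280,220,420,4);C[:240*1,:800]=cv2.resize(a,(800,360))[60:300]
b=f(s,195,265,290,356,5);C[245:595,:330]=b
d=f(t,175,245,275,365,5);C[245:595,340:790]=d
cv2.imwrite("pics/comp.png",C)
E
```

```text
(no output)
```

View pics/comp.png

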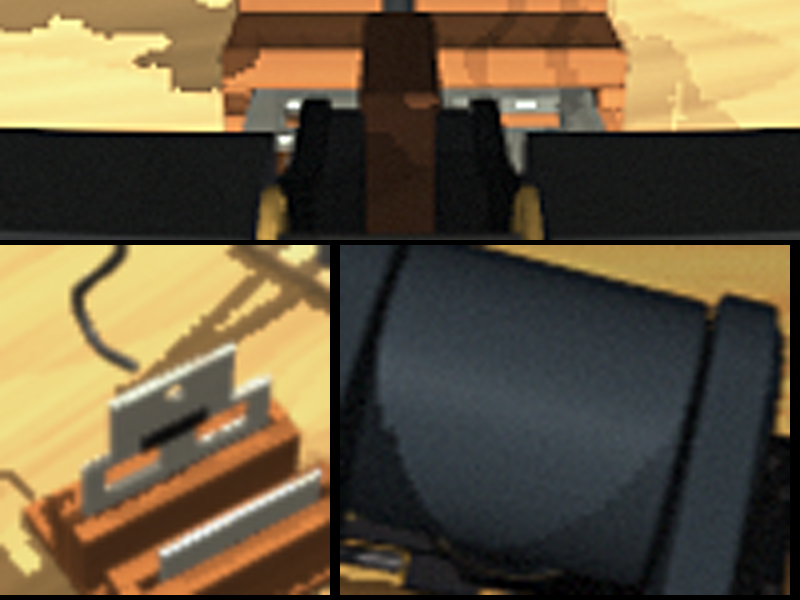

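```bash
python3 - <<'E'
from h import *
np.set_printoptions(precision=4,suppress=True)
P=np.array([0.550198,-0.008672,0.216424]);R=Ro.from_quat([0.074581,0.997214,-0.000228,0.000964]).as_matrix()
ex=-R[:,0];ez=np.r_[0,0,1];print("hook yaw",np.degrees(np.arctan2(ex[1],ex[0])),"tiltx",np.degrees(ex[2]))
tip=lambda dx:P+ex*(.031+dx)+ez*(.0183-.1385)
def pr(X):
    k=K["scene"];c=np.array(k["R"])@X+k["t"];return c[:2]/c[2]*k["fx"]+[k["cx"],k["cy"]]
for dx in(0,.0013):
    end=tip(dx)+.003*np.array([ex[0]*.866,ex[1]*.866,.5]);print(tip(dx),pr(tip(dx)),"end",pr(end))
print("hole px pred",pr(np.array([.611,-.015,.107])),"meas 325.4 224.4")
h=atz("scene",(325.4,224.4),.107);print("hole by scene",h)
b=np.array([317,219.4])-pr(tip(.0013)+.003*np.array([ex[0]*.866,ex[1]*.866,.5]));print("bias",b)
h2=atz("scene",np.array([325.4,224.4])-b,.107);print("bias-corrected hole",h2)
e=h2-tip(.0013);ey=np.array([-ex[1],ex[0],0]);print("along x,y,z",e@ex,e@ey,e[2])
# subpixel views
import cv2
g=cv2.cvtColor(cv2.imread("pics/s2.png"),cv2.COLOR_BGR2GRAY);print(g[213:230,308:334])
E
```

```text
hook yaw -8.554286660800738 tiltx 0.11210717680378696
[ 0.5809 -0.0133  0.0963] [315.4548 218.6965] end [316.0707 219.0385]
[ 0.5821 -0.0135  0.0963] [315.7595 219.0767] end [316.3766 219.4199]
hole px pred [323.7767 224.1264] meas 325.4 224.4
hole by scene [ 0.6139 -0.0128  0.107 ]
bias [ 0.6234 -0.0199]
bias-corrected hole [ 0.613  -0.0139  0.107 ]
along x,y,z 0.030638094761385154 0.0042208679143368715 0.01071280054898395
[[ 89 120 192 205 205 205 204 205 205 207 208 210 213 214 214 215 215 206
  150 134 115 109 110 113 113 115]
 [ 89  94 141 194 201 204 205 207 209 213 215 214 214 215 216 215 205 148
  117 111 110 111 113 114 114 113]
 [138  83  93 133 175 199 207 212 215 216 215 214 215 215 215 205 146 115
  109 110 111 114 114 114 120 141]
 [191 121  76  80 102 138 181 208 213 215 214 215 215 215 208 146 112 109
  110 112 114 120 121 134 174 225]
 [207 198 142  85  65  81 106 140 177 207 215 216 214 207 196 126 109 111
  114 121 127 167 175 204 206 172]
 [214 215 208 171 114  80  70  86 121 160 209 212 200 143 128 116 116 122
  131 171 176 209 205 165 123 103]
 [217 217 217 213 
[... 481 characters left out ...]
19 153 175
  113  89  87  87  87  87  87  86]
 [214 214 211 207 195 135 142 191 230 233 232 186 135 106  98 147 200 161
  120  91  86  86  87  85  86  85]
 [212 210 203 201 206 198 226 233 232 186 135 106  90  88  94 135 149 151
  116  90  87  86  86  86  86  87]
 [207 204 206 217 231 229 189 176 135 106  91  87  86  87  87  93  98 100
   91  86  85  85  84  85  86  86]
 [205 209 211 194 165 170 117 102  89  87  87  87  86  85  85  86  86  86
   85  85  84  80  59  69  83  87]
 [210 213 209 184 117 102  90  87  87  86  85  86  85  86  85  84  85  85
   83  80  57  45  30  54  89  99]
 [211 209 204 179 110  88  87  87  86  86  85  85  85  84  85  84  83  80
   57  37  24  17  22  65 114 143]]
```

```bash
cat >> h.py <<'E'
P2=np.array([0.550198,-0.008672,0.216424]);ex=np.array([np.cos(np.radians(-8.55)),np.sin(np.radians(-8.55)),0]);ey=np.array([-ex[1],ex[0],0])
tip2=P2+ex*.0323+np.r_[0,0,-.1202]
E
python3 - <<'E'
from h import *
for n,p,z in(("hole",(324.2,224.0),.107),("tabL",(311.4,226.4),.118),("tabR",(336.4,214.9),.118)):
    h=atz("scene",p,z);e=h-tip2;print(n,h,"along x,y,z mm",np.round([e@ex*1e3,e@ey*1e3,e[2]*1e3],1))
# wrist: plate & tab edges
o=P2;Q=[0.074581,0.997214,-0.000228,0.000964]
for n,p,z in(("plL",(220+250/4,190+152/4),.082),("plR",(220+597/4,190+152/4),.082),("grip",(320,228),.23)):
    h=watz(p,z,o,Q);e=h-tip2;print(n,h,"x,y",np.round([e@ex*1e3,e@ey*1e3],1))
import cv2
g=cv2.cvtColor(cv2.imread("pics/w2.png"),cv2.COLOR_BGR2GRAY)
for r in(226,227,228,229,230):print(r,g[r,276:300],g[r,340:376])
E
```

```text
hole [ 0.61133388 -0.0140509   0.107     ] along x,y,z mm [29.   3.8 10.8]
tabL [ 0.60488386 -0.04558113  0.118     ] along x,y,z mm [ 27.3 -28.4  21.8]
tabR [0.6157996  0.01760186 0.118     ] along x,y,z mm [28.7 35.7 21.8]
plL [ 0.58905623 -0.05354635  0.082     ] x,y [ 12.8 -38.6]
plR [0.60304947 0.03844254 0.082     ] x,y [13.  54.4]
grip [ 0.53762747 -0.00523768  0.23      ] x,y [-45.2   1.5]
226 [126 162 159 158 159 159 161 162 161 161 161 161 160 159 162 162 161 160
 160 161 161 161 163 161] [124 125 125 139 140 140 140 140 136 135 138 138 138 137 137 136 135 139
 138 125 128 122 121 121 121 122 126 121 118 117 118 119 120 125 123  94]
227 [159 163 161 163 164 150 116  82 125 123 122 124 121 118 116 118 118 117
 119 117 119 122 122 127] [116 116 122 124 123 122 121 120 113 112 113 112 116 120 119 119 118 118
 120 115  90  91  91  90  88  88  96  83  46  69 126 159 155 156 156 150]
228 [106 113 114 118 116 130 122  84 116 114 113 114 110 105 103 104 100 100
  99 103 108  95  96  99] [ 98 100 104 121 121 116 112 112 107 103 101 101 102 105 104 112 112 113
 116 112  88  85  86  85  85  90 119 116  52  90 158 183 178 181 180 176]
229 [ 77  88  92  92  89  99 108 107 116 115 113 115 111 105 108 105 112 123
 127 113  84  70  67  69] [ 69  70  67  98 104 127 141 137 137 129 125 125 127 129 132 141 140 142
 145 138  89  85  86  86  92 107 122 125  72  91 159 186 181 182 181 178]
230 [ 80  93  97  98  97  83  90 115 115 114 115 114 110 106 110 120 192 219
 197 112   0   0   2   2] [  0   0   2  19  73 141 169 163 160 215 219 219 223 216 157 162 164 167
 159 137  90  89  85  84  91 105 116 122  80  83 155 187 183 184 183 179]
```

```bash
python3 -m jog '[{"grip":255,"travel":[0.06,0.37,0],"twist":0},{"grip":255,"travel":[0.5,-0.08,0.15],"twist":0},{"grip":255,"travel":[0.6,-0.09,0.2],"twist":0},{"grip":255,"travel":[0.6,-0.09,0.2],"twist":0},{"grip":255,"travel":[0.37,-0.06,0.05],"twist":0},{"grip":255,"travel":[0,0,0],"twist":0},{"grip":255,"travel":[0,0,0],"twist":0},{"grip":255,"travel":[0,0,0],"twist":0}]' 55
python3 - <<'E'
from h import *
import cv2
o=get_obs();print(o["position"].tolist(),o["tool_rot"].tolist(),o["ft_force"])
d=o["position"]-P2;print("moved x,y,z",d@ex,d@ey,d[2])
s=camera("scene");cv2.imwrite("pics/s3.png",s[:,:,::-1])
g=cv2.cvtColor(s,cv2.COLOR_RGB2GRAY);print(g[213:230,308:334])
E
```

```text
time: 9.65
position: [0.5702, -0.0074, 0.2212]
tool_rot: [0.074, 0.997, 0.0, -0.0]
ft_force: [-0.9, -0.3, -0.4]
grip_width: 0.0097
[0.5702096366033114, -0.007382070930505594, 0.22120999042906972] [0.07431359915497264, 0.997234836522527, 6.0454905154352744e-05, -0.0004076171332418816] [-0.8505179  -0.25303125 -0.42623682]
moved x,y,z 0.019597460360479855 0.004250772161236138 0.004785990429069714
[[211 207 192  95  72 112 193 206 207 208 209 210 214 215 216 216 216 207
  151 136 116 111 111 112 115 116]
 [206 205 200 141  79  91 151 202 210 214 216 215 216 216 216 216 207 148
  118 112 110 111 114 115 114 115]
 [205 205 204 192  99  83 122 201 216 217 216 216 216 216 216 206 147 117
  110 110 113 114 115 116 120 134]
 [205 205 206 205 145  87 109 162 208 215 216 216 216 216 209 147 113 109
  111 114 116 123 126 141 177 208]
 [209 212 215 216 204 104  89 112 159 206 216 216 215 207 197 128 110 112
  116 123 133 182 195 228 227 181]
 [216 217 218 218 214 143  84  85 109 160 206 210 201 144 128 116 117 124
  133 183 196 230 229 187 136 108]
 [218 218 219 218 216 203 143  82  73  98 138 16
[... 451 characters left out ...]
21 155 176
  114  90  88  87  87  88  87  86]
 [216 215 212 208 196 128 115 124 130 129 126 110  96  92  96 148 202 163
  120  92  87  88  87  86  86  87]
 [213 210 205 199 194 138 128 129 126 111  95  90  88  87  95 135 150 151
  116  91  88  86  87  86  87  87]
 [209 205 204 192 151 129 112 108  96  91  88  87  87  87  87  95  99 100
   92  86  86  86  85  86  87  87]
 [206 210 212 189 124 108  92  90  87  88  88  87  87  86  86  86  87  86
   86  86  83  81  61  69  85  88]
 [212 214 211 185 112  90  88  87  88  87  86  87  86  86  86  86  86  85
   84  80  58  46  30  55  89  99]
 [213 211 205 180 111  89  87  87  87  85  85  87  86  85  86  85  84  81
   57  36  23  18  22  66 115 142]]
```

```bash
for i in 1 2 3; do python3 -m jog '[{"grip":255,"travel":[0,0,0],"twist":0}]' | sed -n 1,4p; done
```

```text
time: 9.8
position: [0.5703, -0.0074, 0.2214]
tool_rot: [0.074, 0.997, 0.0, -0.0]
ft_force: [-0.7, 0.6, -1.1]
time: 9.9
position: [0.5704, -0.0074, 0.2214]
tool_rot: [0.074, 0.997, -0.0, -0.0]
ft_force: [0.8, 0.8, -1.0]
time: 10.0
position: [0.5705, -0.0074, 0.2215]
tool_rot: [0.074, 0.997, -0.0, 0.0]
ft_force: [-0.6, -0.3, -0.5]
```

```bash
python3 -m jog '[{"grip":255,"travel":[0.2,-0.07,0.12],"twist":0},{"grip":255,"travel":[0.2,-0.04,0.12],"twist":0},{"grip":255,"travel":[0.2,-0.03,0.13],"twist":0},{"grip":255,"travel":[0.2,-0.03,0.13],"twist":0},{"grip":255,"travel":[0,0,0],"twist":0}]' 55
python3 -m jog '[{"grip":255,"travel":[0.2,-0.03,0.12],"twist":0},{"grip":255,"travel":[0.2,-0.03,0.12],"twist":0},{"grip":255,"travel":[0,0,0],"twist":0},{"grip":255,"travel":[0,0,0],"twist":0}]' 55
python3 - <<'E'
from h import *
import cv2
o=get_obs();d=o["position"]-P2;print("tip rel hole x,y,z",(d@ex-.029)*1e3,(d@ey-.0038)*1e3,d[2]*1e3-10.8,o["ft_force"])
s=camera("scene");cv2.imwrite("pics/s4.png",s[:,:,::-1])
g=cv2.cvtColor(s,cv2.COLOR_RGB2GRAY);print(g[216:230,314:332])
E
```

```text
time: 10.5
position: [0.5792, -0.0093, 0.2267]
tool_rot: [0.074, 0.997, -0.0, 0.0]
ft_force: [0.4, -0.1, -1.1]
grip_width: 0.0098
time: 10.9
position: [0.5826, -0.0097, 0.2288]
tool_rot: [0.074, 0.997, -0.0, -0.0]
ft_force: [-0.5, 0.6, -0.9]
grip_width: 0.0095
tip rel hole x,y,z 3.2114070910605994 -0.04315272724362976 1.6237442529043218 [-0.49420494  0.57742066 -0.90649457]
[[149  86 103 159 211 217 217 217 210 148 114 109 112 114 116 123 124 134]
 [205 105  87 125 206 216 216 208 198 129 111 112 116 124 133 182 184 209]
 [211 147  87 108 165 206 202 145 129 117 118 125 134 183 197 231 229 182]
 [216 204 110  89 111 148 131 116 118 128 135 184 197 231 230 188 136 108]
 [217 213 168  90  79  97 104 126 142 186 197 231 229 187 137 108  92  89]
 [216 212 192 123  72  84 126 186 217 232 229 187 136 108  92  89  89  89]
 [204 194 140 116 105 152 230 234 231 187 135 106  90  88  89  89  89  89]
 [128 128 121 125 128 151 227 189 136 105  74  79  82  87  89  89  89  88]
 [116 125 130 130 127 115 126 107  89  71  56  77  85  88  88  88  88  87]
 [128 128 120 109  96  90  90  89  88  88  60  57  71  85  88  86  86  86]
 [113 109  95  90  88  88  88  88  87  87  86  83  84  87  86  86  85  86]
 [ 93  91  89  88  89  88  87  87  88  87  87  86  86  86  84  82  61  70]
 [ 88  88  87  88  87  87  87  86  87  86  86  86  84  82  59  47  32  55]
 [ 88  88  87  86  86  86  86  86  86  85  84  82  57  37  24  17  23  64]]
```

```bash
python3 -m jog '[{"grip":255,"travel":[0.2,-0.03,0.11],"twist":0},{"grip":255,"travel":[0.2,-0.03,0.11],"twist":0},{"grip":255,"travel":[0,0,0],"twist":0},{"grip":255,"travel":[0,0,0],"twist":0}]' 55
python3 -m jog '[{"grip":255,"travel":[0.2,-0.03,0.12],"twist":0},{"grip":255,"travel":[0.2,-0.03,0.11],"twist":0},{"grip":255,"travel":[0.2,-0.03,0.12],"twist":0},{"grip":255,"travel":[0.2,-0.03,0.11],"twist":0},{"grip":255,"travel":[0,0,0],"twist":0},{"grip":255,"travel":[0,0,0],"twist":0},{"grip":255,"travel":[0,0,0],"twist":0}]' 55
python3 - <<'E'
from h import *
import cv2
o=get_obs();d=o["position"]-P2;print("tip rel hole x,y,z",(d@ex-.029)*1e3,(d@ey-.0038)*1e3,d[2]*1e3-10.8,o["ft_force"])
s=camera("scene");cv2.imwrite("pics/s5.png",s[:,:,::-1])
cv2.imwrite("pics/s5c.png",cv2.resize(s[180:260,285:375,::-1],(720,640) if 0 else (630,560),interpolation=cv2.INTER_CUBIC))
E
```

```text
time: 11.35
position: [0.5867, -0.0104, 0.2311]
tool_rot: [0.074, 0.997, -0.0, 0.0]
ft_force: [0.2, -0.5, -0.3]
grip_width: 0.0098
time: 12.05
position: [0.5945, -0.0115, 0.2356]
tool_rot: [0.074, 0.997, 0.0, -0.0]
ft_force: [-0.7, -0.4, -0.9]
grip_width: 0.0098
tip rel hole x,y,z 15.17895489923848 -0.0031006973147010113 8.36175770834036 [-0.66496598 -0.4191846  -0.94172769]
```

View pics/s5c.png

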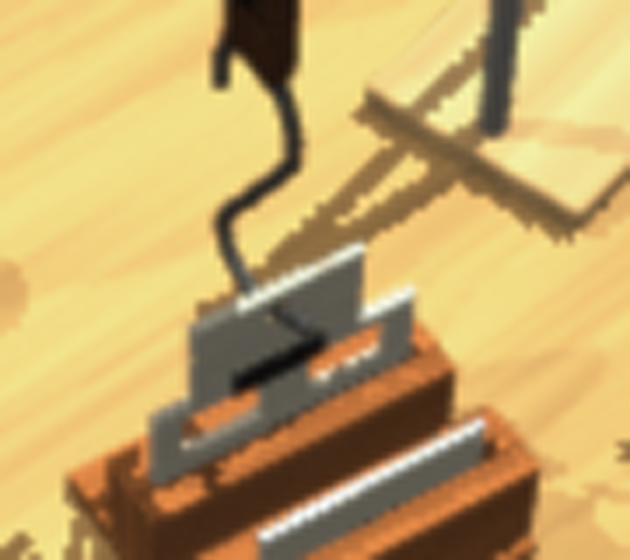

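```bash
python3 -m jog '[{"grip":255,"travel":[0.18,-0.03,0.1],"twist":0},{"grip":255,"travel":[0.18,-0.03,0.1],"twist":0},{"grip":255,"travel":[0.18,-0.03,0.1],"twist":0},{"grip":255,"travel":[0.18,-0.02,0.1],"twist":0},{"grip":255,"travel":[0,0,0],"twist":0},{"grip":255,"travel":[0,0,0],"twist":0}]' 55
python3 -m jog '[{"grip":255,"travel":[0.18,-0.03,0.08],"twist":0},{"grip":255,"travel":[0.18,-0.03,0.07],"twist":0},{"grip":255,"travel":[0.18,-0.02,0.05],"twist":0},{"grip":255,"travel":[0,0,0],"twist":0},{"grip":255,"travel":[0,0,0],"twist":0},{"grip":255,"travel":[0,0,0],"twist":0}]' 55
python3 - <<'E'
from h import *
import cv2
o=get_obs();d=o["position"]-P2;print("tip rel hole x,y,z",(d@ex-.029)*1e3,(d@ey-.0038)*1e3,d[2]*1e3-10.8,o["ft_force"])
E
```

```text
time: 12.7
position: [0.6018, -0.0126, 0.2397]
tool_rot: [0.074, 0.997, -0.0, -0.0]
ft_force: [0.6, -1.0, -0.6]
grip_width: 0.0094
time: 13.3
position: [0.6071, -0.0134, 0.2416]
tool_rot: [0.074, 0.997, 0.0, -0.0]
ft_force: [0.2, -0.7, -0.4]
grip_width: 0.0093
tip rel hole x,y,z 27.95649775465484 -0.007215216397546669 14.369080135957226 [ 0.24648068 -0.67862584 -0.36238472]
```

```bash
python3 -m jog '[{"grip":255,"travel":[0,0,0.1],"twist":0},{"grip":255,"travel":[0,0,0.15],"twist":0},{"grip":255,"travel":[0,0,0.2],"twist":0},{"grip":255,"travel":[0,0,0.2],"twist":0},{"grip":255,"travel":[0,0,0.2],"twist":0},{"grip":255,"travel":[0,0,0.2],"twist":0},{"grip":255,"travel":[0,0,0.2],"twist":0},{"grip":255,"travel":[0,0,0.2],"twist":0}]' 55
python3 -m jog '[{"grip":255,"travel":[0,0,0.3],"twist":0},{"grip":255,"travel":[0,0,0.4],"twist":0},{"grip":255,"travel":[0,0,0.4],"twist":0},{"grip":255,"travel":[0,0,0.4],"twist":0},{"grip":255,"travel":[0,0,0.4],"twist":0},{"grip":255,"travel":[0,0,0.3],"twist":0},{"grip":255,"travel":[0,0,0.1],"twist":0},{"grip":255,"travel":[0,0,0],"twist":0}]' 55
python3 - <<'E'
from h import *
import cv2
o=get_obs();print(o["position"],o["ft_force"])
s=camera("scene");cv2.imwrite("pics/s6.png",s[:,:,::-1])
for t in("template","short_template","rack"):print(t,[(np.round(d["at"],3),round(d["p"],2)) for d in search_frame(t,"scene")[:2]])
E
```

```text
time: 14.1
position: [0.6072, -0.0134, 0.2563]
tool_rot: [0.074, 0.997, 0.0, -0.0]
ft_force: [0.5, -1.3, -1.9]
grip_width: 0.0099
time: 14.9
position: [0.6073, -0.0135, 0.2794]
tool_rot: [0.074, 0.997, -0.0, 0.0]
ft_force: [-0.5, 0.6, -1.5]
grip_width: 0.0097
[ 0.60725687 -0.0134515   0.27936749] [-0.54322875  0.57319736 -1.53940541]
template [(array([ 0.608, -0.013,  0.09 ]), 0.87), (array([ 0.557, -0.245,  0.049]), 0.44)]
short_template [(array([0.53 , 0.256, 0.012]), 0.75), (array([ 0.652, -0.031,  0.037]), 0.7)]
rack [(array([ 0.651, -0.03 ,  0.038]), 0.72)]
```

```bash
python3 -m jog '[{"grip":255,"travel":[0,0,0.4],"twist":0},{"grip":255,"travel":[0,0,0.7],"twist":0},{"grip":255,"travel":[0,0,0.9],"twist":0},{"grip":255,"travel":[0,0,1],"twist":0},{"grip":255,"travel":[0,0,1],"twist":0},{"grip":255,"travel":[0,0,0.9],"twist":0},{"grip":255,"travel":[0,0,0.5],"twist":0},{"grip":255,"travel":[0,0,0.2],"twist":0}]' 55
python3 -m jog '[{"grip":255,"travel":[0,0.3,0],"twist":0},{"grip":255,"travel":[0,0.6,0],"twist":0},{"grip":255,"travel":[0,0.9,0],"twist":0.5},{"grip":255,"travel":[0,1.2,0],"twist":1},{"grip":255,"travel":[0,1.5,0],"twist":1},{"grip":255,"travel":[0,1.7,0],"twist":1},{"grip":255,"travel":[0,1.8,0],"twist":1},{"grip":255,"travel":[0,1.8,0],"twist":1}]' 55
python3 - <<'E'
from h import *
o=get_obs();print(o["position"],o["ft_force"],o["q"])
camera("scene");print([(np.round(d["at"],3),round(d["p"],2)) for d in search_frame("template","scene")[:2]])
E
```

```text
time: 15.9
position: [0.6075, -0.0135, 0.3361]
tool_rot: [0.074, 0.997, -0.0, 0.001]
ft_force: [-0.6, 0.4, -2.1]
grip_width: 0.0096
time: 16.7
position: [0.6071, 0.0866, 0.3352]
tool_rot: [0.025, 1.0, 0.0, 0.0]
ft_force: [0.2, 0.7, -1.8]
grip_width: 0.0096
[0.60706288 0.08657999 0.3351666 ] [ 0.22674815  0.66207774 -1.7548372 ] [-4.04668726e-02  4.00836814e-01  1.29982185e+00  2.17708947e-04
  1.44091497e+00 -1.56071122e+00]
[(array([0.612, 0.083, 0.15 ]), 0.93), (array([0.614, 0.084, 0.308]), 0.25)]
```

```bash
python3 -m jog '[{"grip":255,"travel":[0,1.8,0],"twist":1},{"grip":255,"travel":[0,1.8,0],"twist":1},{"grip":255,"travel":[0,1.8,0],"twist":1},{"grip":255,"travel":[0,1.8,0],"twist":1},{"grip":255,"travel":[0,1.8,0],"twist":1},{"grip":255,"travel":[0,1.8,0],"twist":1},{"grip":255,"travel":[0,1.7,0],"twist":1},{"grip":255,"travel":[0,1.6,0],"twist":1}]' 55
python3 -m jog '[{"grip":255,"travel":[0,1.4,0],"twist":1},{"grip":255,"travel":[0,1.2,0],"twist":1},{"grip":255,"travel":[0,0.9,0],"twist":1},{"grip":255,"travel":[0,0.6,0],"twist":1},{"grip":255,"travel":[0,0.3,0],"twist":0.9},{"grip":255,"travel":[0,0,0],"twist":0},{"grip":255,"travel":[0,0,0],"twist":0},{"grip":255,"travel":[0,0,0],"twist":0}]' 55
python3 - <<'E'
from h import *
import cv2
o=get_obs();print(o["position"].tolist(),o["tool_rot"].tolist(),o["ft_force"])
s=camera("scene");cv2.imwrite("pics/s7.png",s[:,:,::-1])
print([(np.round(d["at"],3),round(d["p"],2)) for d in search_frame("template","scene")[:2]])
E
```

```text
time: 17.6
position: [0.6071, 0.2271, 0.3351]
tool_rot: [-0.044, 0.999, -0.0, -0.0]
ft_force: [-0.6, -0.4, -2.1]
grip_width: 0.0099
time: 18.4
position: [0.6073, 0.269, 0.3352]
tool_rot: [-0.086, 0.996, -0.0, 0.0]
ft_force: [0.2, -0.3, -1.2]
grip_width: 0.0099
[0.6072963633199439, 0.2689674717246365, 0.3351919814573246] [-0.08572457450119152, 0.9963188635518493, -0.00013948940026210384, 2.2017741422725907e-07] [ 0.18219114 -0.3413568  -1.20498823]
[(array([0.615, 0.26 , 0.148]), 0.92)]
```

```bash
python3 -m jog '[{"grip":255,"travel":[-0.3,-0.05,-0.1],"twist":0},{"grip":255,"travel":[-0.6,-0.1,-0.2],"twist":0},{"grip":255,"travel":[-0.9,-0.16,-0.35],"twist":0},{"grip":255,"travel":[-1,-0.17,-0.4],"twist":0},{"grip":255,"travel":[-1,-0.17,-0.35],"twist":0},{"grip":255,"travel":[-0.7,-0.12,-0.25],"twist":0},{"grip":255,"travel":[-0.4,-0.07,-0.15],"twist":0},{"grip":255,"travel":[-0.1,-0.02,-0.07],"twist":0}]' 55
python3 -m jog '[{"grip":255,"travel":[0,0,0],"twist":0},{"grip":255,"travel":[0,0,0],"twist":0},{"grip":255,"travel":[0,0,0],"twist":0},{"grip":255,"travel":[-0.2,-0.035,0],"twist":0},{"grip":255,"travel":[-0.4,-0.07,0],"twist":0},{"grip":255,"travel":[-0.4,-0.07,0],"twist":0},{"grip":255,"travel":[-0.2,-0.035,0],"twist":0},{"grip":255,"travel":[0,0,0],"twist":0}]' 55
python3 - <<'E'
from h import *
import cv2
o=get_obs();print(o["position"].tolist(),o["tool_rot"].tolist(),o["ft_force"])
d=Ro.from_quat(o["tool_rot"]).as_matrix()[:,0]*-1
print("bar in hook x",(np.array([.522,.2635,0])-o["position"])[:2]@d[:2]*1e3-1.3,"z",(.2453-o["position"][2]+.1385)*1e3)
s=camera("scene");t=camera("top");cv2.imwrite("pics/s8.png",s[:,:,::-1]);cv2.imwrite("pics/t8.png",t[:,:,::-1])
a=cv2.resize(s[70:190,330:450,::-1],(600,600),interpolation=cv2.INTER_CUBIC)
cv2.imwrite("pics/s8c.png",a)
E
```

```text
time: 19.3
position: [0.5566, 0.2609, 0.3165]
tool_rot: [-0.086, 0.996, -0.0, -0.0]
ft_force: [-0.4, 0.5, -2.3]
grip_width: 0.0095
time: 20.1
position: [0.5447, 0.2588, 0.3166]
tool_rot: [-0.086, 0.996, -0.0, -0.0]
ft_force: [0.0, 0.5, -2.9]
grip_width: 0.0096
[0.544691747299596, 0.2588498937042813, 0.31657828657104126] [-0.08618137938903732, 0.996279462048434, -1.858823390651273e-05, -5.4786524216489804e-05] [ 0.04207329  0.50642301 -2.88571563]
bar in hook x -22.856150393878725 z 67.22171342895875
```

View pics/s8c.png

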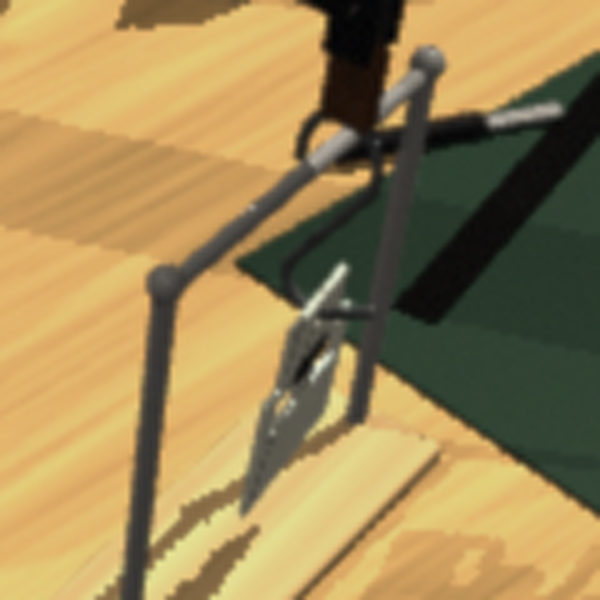

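```bash
cat >> h.py <<'E'
def prc(X,c="scene"):
    k=K[c];v=np.array(k["R"])@X+k["t"];return v[:2]/v[2]*k["fx"]+[k["cx"],k["cy"]]
E
python3 - <<'E'
from h import *
P=np.array([0.544692,0.25885,0.316578]);d=np.array([.985,.1718,0])
H=lambda x,z:P+d*(x+1.3)/1e3+np.r_[0,0,z/1e3-.1385]
cr=lambda X:np.round((prc(X)-[330,70]+.5)*5-.5,0)
for n,x,z in(("free80",-20,80),("free95",-20,93),("left93out",-23,93),("free77",-20,77),("gripbot -",-13,112),("gripbot+",13,112),("shanktop",20,83),("shank corner",-17,23),("tip",34,20)):print(n,cr(H(x,z)))
u=np.array([-.172,.985,0])
for y in(-112,-30,0,30,112):print("bar",y,cr(np.array([.522,.2635,.2453])+u*y/1e3))
E
```

```text
free80 [299. 162.]
free95 [303. 138.]
left93out [298. 136.]
free77 [299. 167.]
gripbot - [322. 109.]
gripbot+ [371. 132.]
shanktop [374. 191.]
shank corner [289. 263.]
tip [378. 312.]
bar -112 [161. 291.]
bar -30 [265. 204.]
bar 0 [301. 174.]
bar 30 [336. 144.]
bar 112 [427.  68.]
```

```bash
python3 - <<'E'
from h import *
import cv2
d=np.array([.985,.1718,0]);u=np.array([-.172,.985,0]);P=np.array([0.544692,0.25885,0.316578])
A=atz("scene",(362.2,126.2),.245);B=atz("scene",(415.2,82),.245);print(A,B,np.linalg.norm(A-B),np.degrees(np.arctan2(*(B-A)[1::-1])))
print("bar hook x:",[round(((X-P)@d)*1e3-1.3,1) for X in(A,B)])
for n in("s0" ,"s8"):
    g=cv2.cvtColor(cv2.imread("pics/scene0.png" if n=="s0" else "pics/s8.png"),cv2.COLOR_BGR2GRAY)
    for c in(372,378,384):print(n,c,[int(v) for v in g[100:124,c]])
for c in(372,378,384):
    print(c,"model rows",[np.round(prc(np.array([.522,.2635,.2453])+u*y/1e3)) for y in(-80,-60,-40)])
    break
g=cv2.cvtColor(cv2.imread("pics/t8.png"),cv2.COLOR_BGR2GRAY)
print("free end area\n",g.shape,cv2.cvtColor(cv2.imread("pics/s8.png"),cv2.COLOR_BGR2GRAY)[92:108,384:404])
E
```

```text
[0.53756712 0.15835228 0.245     ] [0.4995049  0.37855282 0.245     ] 0.22346590101495198 99.80681859931497
bar hook x: [np.float64(-25.6), np.float64(-25.2)]
s0 372 [148, 161, 182, 180, 176, 179, 182, 182, 182, 180, 179, 184, 187, 189, 188, 184, 178, 164, 162, 166, 139, 109, 91, 133]
s0 378 [152, 154, 178, 182, 182, 180, 180, 181, 185, 187, 188, 183, 167, 160, 162, 136, 107, 91, 134, 165, 159, 89, 56, 60]
s0 384 [156, 159, 176, 179, 184, 186, 184, 168, 161, 160, 134, 105, 98, 164, 176, 173, 166, 123, 72, 57, 57, 55, 56, 55]
s8 372 [178, 168, 168, 161, 155, 158, 164, 163, 162, 160, 158, 165, 170, 172, 170, 166, 156, 125, 92, 79, 71, 61, 69, 118]
s8 378 [184, 182, 169, 163, 162, 161, 160, 162, 167, 170, 170, 165, 148, 97, 79, 70, 61, 73, 118, 146, 141, 78, 51, 48]
s8 384 [188, 188, 185, 183, 168, 168, 163, 131, 93, 79, 69, 61, 81, 146, 156, 151, 146, 109, 64, 51, 49, 49, 50, 49]
372 model rows [array([370., 121.]), array([375., 117.]), array([380., 112.])]
free end area
 (400, 640) [[181 182 185 187 188 190 188 178 127  73  34  23  21  20  20  21  23  23
   23  19]
 [182 185 188 190 1
[... 556 characters left out ...]
  47  24
   15  21]
 [188 188 187 183 150  67  46 108 157 160 165 158 136 108  73  38  18  13
    9  16]
 [188 186 185 183 151  79  58 119 158 165 153 131 103  63  31  19  16  17
   22  24]
 [185 184 186 188 180 142  92 100 157 147 126 100  80  43  31  39  41  52
   62  62]
 [183 185 187 185 155 118  87  81  95 114  95  82  90  71  66  66  69  88
   92  89]
 [168 172 165 130 101  87  77  70  67  88  96 107 113 109  95  92 106 173
  179 172]
 [168 162 129  95  83  77  68  62  75 123 173 180 180 181 180 179 180 187
  186 173]
 [163 131  97  82  76  67  65  83 129 159 168 170 171 184 185 184 183 180
  173 126]
 [131  96  81  74  66  69 100 151 162 166 165 164 164 165 163 161 154 128
  103  64]]
```

```bash
python3 -m jog '[{"grip":255,"travel":[-0.2,-0.035,0],"twist":0},{"grip":255,"travel":[-0.3,-0.05,0],"twist":0},{"grip":255,"travel":[-0.3,-0.05,0],"twist":0},{"grip":255,"travel":[-0.2,-0.035,0],"twist":0},{"grip":255,"travel":[0,0,0],"twist":0}]' 55
python3 -m jog '[{"grip":255,"travel":[-0.2,-0.035,0],"twist":0},{"grip":255,"travel":[-0.3,-0.05,0],"twist":0},{"grip":255,"travel":[-0.2,-0.035,0],"twist":0},{"grip":255,"travel":[-0.1,-0.02,0],"twist":0},{"grip":255,"travel":[0,0,0],"twist":0},{"grip":255,"travel":[0,0,0],"twist":0}]' 55
python3 - <<'E'
from h import *
import cv2
o=get_obs();P=o["position"]
d=Ro.from_quat(o["tool_rot"]).as_matrix()[:,0]*-1
print(P,o["ft_force"],"bar in hook x",(np.array([.522,.2635,0])-P)[:2]@d[:2]*1e3-1.3,"z",(.2453-P[2]+.1385)*1e3)
s=camera("scene");cv2.imwrite("pics/s9.png",s[:,:,::-1])
print(cv2.cvtColor(s,cv2.COLOR_RGB2GRAY)[92:112,380:406])
H=lambda x,z:P+d*(x+1.3)/1e3+np.r_[0,0,z/1e3-.1385]
for x,z in((-20,77),(-20,93),(20,83),(-13,112),(13,112)):print(x,z,prc(H(x,z)).round(1))
E
```

```text
time: 20.7
position: [0.5347, 0.2571, 0.3165]
tool_rot: [-0.086, 0.996, -0.0, -0.0]
ft_force: [0.4, 0.6, -2.3]
grip_width: 0.0098
time: 21.3
position: [0.5272, 0.2557, 0.3165]
tool_rot: [-0.086, 0.996, -0.0, -0.0]
ft_force: [0.4, -0.6, -2.7]
grip_width: 0.0096
[0.52718005 0.25571801 0.31645104] [ 0.35961576 -0.6387558  -2.68075201] bar in hook x -5.068543664069986 z 67.3489590170124
[[183 183 179 146  65  47 115 171 180 181 179 171 117  73  36  25  29  71
  141 183 186 185 176 166 164 144]
 [183 181 172 100  44  70 172 188 189 187 184 182 177 170 100  43  36  85
  169 182 170 176 168 161 140 115]
 [181 178 147  69  40  93 181 188 186 184 184 185 188 190 176 103  45  56
  118 154 165 166 159 136 111  88]
 [180 178 143  63  56 138 181 183 183 184 188 191 190 188 186 171  79  39
   71 148 164 155 133 105  78  96]
 [184 183 123  53  58 146 181 183 187 190 190 188 187 187 185 179 117  50
   48 107 143 128 100  62  39  48]
 [191 184 103  42  71 171 186 189 190 188 188 187 186 184 183 183 159  75
   42  71 113  94  57  35  30  31]
 [189 182 123  64  96 180 189 188 188 188 186 184 184 180 16
[... 871 characters left out ...]
13  62  37  50
  101 156 180 179 173 132  95  72]
 [167 168 168 162 131  97  81  73  66  69  99 151 154 114  63  37  47  99
  146 156 152 119  98  70  54  53]
 [169 167 160 120  93  80  72  63  72 112 153 155 113  62  38  53  97 142
  149 144 110  69  56  51  49  48]
 [164 143 106  87  79  71  63  70 112 151 152 100  58  41  64 114 138 142
  110  80  62  51  50  49  49  49]
 [129  98  83  77  69  61  68 109 146 127  79  47  46  80 133 139 109  79
   62  52  50  50  50  49  49  49]
 [ 95  82  75  68  61  72 107 143 106  63  36  47  94 130 124 105  68  52
   50  50  49  49  50  49  49  49]]
-20 77 [382.9 100.1]
-20 93 [383.8  94.3]
20 83 [397.8 104.8]
-13 112 [387.4  88.4]
13 112 [397.   92.9]
```

```bash
python3 -m jog '[{"grip":255,"travel":[0,0,-0.2],"twist":0},{"grip":255,"travel":[0,0,-0.5],"twist":0},{"grip":255,"travel":[0,0,-0.7],"twist":0},{"grip":255,"travel":[0,0,-0.7],"twist":0},{"grip":255,"travel":[0,0,-0.6],"twist":0},{"grip":255,"travel":[0,0,-0.4],"twist":0},{"grip":255,"travel":[0,0,-0.2],"twist":0},{"grip":255,"travel":[0,0,0],"twist":0}]' 55
python3 -m jog '[{"grip":255,"travel":[0,0,-0.15],"twist":0},{"grip":255,"travel":[0,0,0],"twist":0}]'
python3 -m jog '[{"grip":255,"travel":[0,0,-0.1],"twist":0},{"grip":255,"travel":[0,0,0],"twist":0},{"grip":255,"travel":[0,0,0],"twist":0}]'
```

```text
time: 22.15
position: [0.5271, 0.2557, 0.2831]
tool_rot: [-0.086, 0.996, -0.0, -0.0]
ft_force: [0.4, -0.2, -1.1]
grip_width: 0.0095
time: 22.35
position: [0.5272, 0.2558, 0.282]
tool_rot: [-0.086, 0.996, 0.0, 0.0]
ft_force: [-0.6, 0.1, -1.6]
grip_width: 0.0096
time: 22.65
position: [0.5272, 0.2558, 0.281]
tool_rot: [-0.086, 0.996, 0.0, 0.0]
ft_force: [0.0, -1.0, -1.8]
grip_width: 0.0095
```

```bash
python3 -m jog '[{"grip":255,"travel":[-0.25,-0.04,0],"twist":0},{"grip":255,"travel":[-0.22,-0.04,0],"twist":0},{"grip":255,"travel":[0,0,0],"twist":0},{"grip":255,"travel":[0,0,-0.1],"twist":0},{"grip":255,"travel":[0,0,0],"twist":0},{"grip":255,"travel":[0,0,0],"twist":0}]'
python3 -m jog '[{"grip":255,"travel":[0,0,-0.1],"twist":0},{"grip":255,"travel":[0,0,0],"twist":0},{"grip":255,"travel":[0,0,0],"twist":0}]'
python3 -m jog '[{"grip":255,"travel":[0,0,-0.1],"twist":0},{"grip":255,"travel":[0,0,0],"twist":0},{"grip":255,"travel":[0,0,0],"twist":0}]'
```

```text
time: 23.25
position: [0.5226, 0.2549, 0.2799]
tool_rot: [-0.086, 0.996, -0.0, 0.0]
ft_force: [-0.2, 0.4, -2.0]
grip_width: 0.0098
time: 23.55
position: [0.5226, 0.255, 0.279]
tool_rot: [-0.086, 0.996, 0.0, 0.0]
ft_force: [0.6, -0.8, -3.2]
grip_width: 0.0097
time: 23.85
position: [0.5228, 0.255, 0.2786]
tool_rot: [-0.086, 0.996, 0.0, 0.001]
ft_force: [-0.5, -0.3, 2.2]
grip_width: 0.0095
```

```bash
python3 -m jog '[{"grip":240,"travel":[0,0,0],"twist":0},{"grip":225,"travel":[0,0,0],"twist":0},{"grip":210,"travel":[0,0,0],"twist":0},{"grip":190,"travel":[0,0,0],"twist":0},{"grip":160,"travel":[0,0,0],"twist":0},{"grip":120,"travel":[0,0,0],"twist":0},{"grip":120,"travel":[0,0,0],"twist":0},{"grip":120,"travel":[0,0,0],"twist":0}]' 20
python3 - <<'E'
from h import *
o=get_obs();print(o["position"],o["ft_force"],o["grip_width"])
import cv2
s=camera("scene");cv2.imwrite("pics/s10.png",s[:,:,::-1])
for t in("template","hook"):print(t,[(np.round(d["at"],3),round(d["p"],2)) for d in search_frame(t,"scene")[:2]])
E
```

```text
time: 24.65
position: [0.5225, 0.2549, 0.2778]
tool_rot: [-0.086, 0.996, -0.0, -0.0]
ft_force: [0.6, 0.1, -0.1]
grip_width: 0.0431
[0.5224551  0.25491178 0.27779922] [ 0.6416546   0.06294365 -0.05272257] 0.043136493035379676
template [(array([0.526, 0.249, 0.092]), 0.69)]
hook [(array([0.53 , 0.253, 0.245]), 0.62)]
```

Hook hangs free of the fingers; raise straight up out of the way and check for sway.

```bash
python3 -m jog '[{"grip":120,"travel":[0,0,1],"twist":0},{"grip":120,"travel":[0,0,2],"twist":0},{"grip":120,"travel":[0,0,3],"twist":0},{"grip":120,"travel":[0,0,4],"twist":0},{"grip":120,"travel":[0,0,4],"twist":0},{"grip":120,"travel":[0,0,0],"twist":0},{"grip":120,"travel":[0,0,0],"twist":0},{"grip":120,"travel":[0,0,0],"twist":0}]'
python3 - <<'E'
from h import *
import cv2
p=None
for i in range(6):
    s=camera("scene").astype(int)
    if p is not None:print(i,np.abs(s-p)[60:200,330:450].mean().round(2),np.abs(s-p)[60:200,330:450].max())
    p=s
cv2.imwrite("pics/s11.png",s[:,:,::-1])
for t in("template","hook","short_template","dye_jar","mallet"):print(t,[(np.round(d["at"],3),round(d["p"],2)) for d in search_frame(t,"scene")[:1]])
o=get_obs();print(o["position"],o["ft_force"],o["time"])
E
```

```text
time: 25.6
position: [0.5218, 0.2548, 0.4171]
tool_rot: [-0.086, 0.996, -0.0, -0.001]
ft_force: [-0.5, 0.6, -0.8]
grip_width: 0.0459
1 0.46 20
2 0.46 35
3 0.46 62
4 0.46 24
5 0.46 20
template [(array([0.526, 0.247, 0.092]), 0.7)]
hook [(array([0.529, 0.253, 0.253]), 0.84)]
short_template [(array([0.535, 0.236, 0.014]), 0.7)]
dye_jar [(array([0.787, 0.095, 0.02 ]), 0.66)]
mallet [(array([0.789, 0.095, 0.024]), 0.72)]
[0.52248753 0.25496955 0.41784444] [ 0.46398445 -0.10471743 -0.71145371] 26.15[ WARN:0@5.964] global loadsave.cpp:1063 imwrite_ Unsupported depth image for selected encoder is fallbacked to CV_8U.
```

```bash
for i in 1 2; do python3 -m jog '[{"grip":120,"travel":[0,0,0],"twist":0},{"grip":120,"travel":[0,0,0],"twist":0},{"grip":120,"travel":[0,0,0],"twist":0},{"grip":120,"travel":[0,0,0],"twist":0},{"grip":120,"travel":[0,0,0],"twist":0},{"grip":120,"travel":[0,0,0],"twist":0},{"grip":120,"travel":[0,0,0],"twist":0},{"grip":120,"travel":[0,0,0],"twist":0}]' | head -1; done
python3 - <<'E'
from h import *
import cv2
q=cv2.imread("pics/s11.png")[:,:,::-1].astype(int)
for i in range(8):
    s=camera("scene").astype(int);print(np.abs(s-q)[60:200,330:450].mean().round(2),np.abs(s-q)[60:200,330:450].max())
for t in("template","hook"):print(t,[(np.round(d["at"],3),round(d["p"],2)) for d in search_frame(t,"scene")[:1]])
cv2.imwrite("pics/f.png",cv2.resize(s[60:200,320:460,::-1].astype(np.uint8),(600,600)))
E
```

```text
time: 26.95
time: 27.75
0.46 19
0.46 18
0.46 18
0.46 19
0.46 19
0.46 19
0.46 19
0.46 19
template [(array([0.528, 0.25 , 0.092]), 0.68)]
hook [(array([0.529, 0.253, 0.252]), 0.74)]
```

```bash
python3 - <<'E'
from h import *
import cv2
a=cv2.imread("pics/scene0.png").astype(int);b=cv2.imread("pics/s11.png").astype(int)
for n,(y0,y1,x0,x1) in dict(jar=(190,228,243,272),short=(238,265,318,358),mallet=(225,330,375,450)).items():
    print(n,np.abs(a-b)[y0:y1,x0:x1].mean().round(1))
hand_in()
E
```

```text
jar 8.4
short 5.3
mallet 4.5
the job is handed in; nothing more can be done
```

I took the S-hook out of its block and passed its tail through the template's hole. I then lifted the template out of the rack, hung the hook's upper arch over the rail, released it, raised the gripper clear and handed in at about 28 s of the 72 s allowed.

- **Hole:** the camera put it about 3 to 4 mm towards −y from the template's middle line. The tail went through without the wrist force rising above its roughly 1 N noise. A scene picture showed the tail through the hole.
- **Hanging:** the hook touched the bar at the predicted height, within 1 mm. After release, the networks placed the hook at z 0.25 m and the template at z 0.09 m, directly below the bar. Successive pictures over about 2 s showed no motion beyond image noise.
- **Not confirmed by eye:** I had used all 12 picture views, so the last close-up was refused and I did not see the final hang.
- **Bystanders, weakly checked:**
  - The late network search for the dye jar and short template returned wrong places, apparently the mallet and the rail's foot.
  - Comparing their regions with the first picture gave mean differences of 4 to 8 grey levels. That is small and could be the arm's changed shadow, but it does not prove they stayed put.
  - No planned motion came near them.

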